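# Keep leaded and lead-free solder apart

### The job

Put away the four reels of solder by alloy: those with red cheeks in the red tray and those with yellow cheeks in the yellow tray. In each tray the large reel stands upright on the tray floor, and the small reel of the same colour stands upright and centred on top of it. Leave the black reel of copper wire, the flux jar and the circuit board where they are.

Things in the scene. Friction and masses are not known exactly. Their poses are not given: they have to be found in the camera images.
- red_large: Large reel of solder standing upright: silver wire between two round red cheeks, white hub and dark bore on top. Outside 54 mm in diameter (smooth to grip at any height, no wider at the cheeks), 46 mm high, round, so its yaw does not matter. Loose, 0.3 to 0.5 kg. Origin: centre of its underside, z up.
- red_small: Small reel of solder standing upright: silver wire between two round red cheeks, white hub and dark bore on top. Outside 38 mm in diameter (smooth to grip at any height, no wider at the cheeks), 32 mm high, round, so its yaw does not matter. Loose, 0.10 to 0.15 kg. Origin: centre of its underside, z up.
- yellow_large: Large reel of solder standing upright: silver wire between two round yellow cheeks, white hub and dark bore on top. Outside 54 mm in diameter (smooth to grip at any height, no wider at the cheeks), 46 mm high, round, so its yaw does not matter. Loose, 0.3 to 0.5 kg. Origin: centre of its underside, z up.
- yellow_small: Small reel of solder standing upright: silver wire between two round yellow cheeks, white hub and dark bore on top. Outside 38 mm in diameter (smooth to grip at any height, no wider at the cheeks), 32 mm high, round, so its yaw does not matter. Loose, 0.10 to 0.15 kg. Origin: centre of its underside, z up.
- red_tray: Round shallow red tray with a dark spot in its middle, 84 mm across outside and 7 mm high; its floor, 76 mm across inside, is 4 mm above the table, inside a low lip 3 mm high. Fixed to the bench, but its place differs at every start. Origin: centre of its underside, on the table, z up.
- yellow_tray: Round shallow yellow tray with a dark spot in its middle, 84 mm across outside and 7 mm high; its floor, 76 mm across inside, is 4 mm above the table, inside a low lip 3 mm high. Fixed to the bench, but its place differs at every start. Origin: centre of its underside, on the table, z up.
- wire_reel: Reel of copper wire with black cheeks, white hub on top, 48 mm in diameter and 40 mm high, standing loose on the bench; not to be moved. Origin: centre of its underside.
- flux_jar: Amber flux jar with a white lid, 46 mm in diameter and 50 mm high, standing loose on the bench; not to be moved. Origin: centre of its underside.
- board: Blue circuit board lying flat and loose, 80 mm (its x) by 56 mm (its y), components up to 14 mm above the bench; not to be moved. Origin: centre of its underside, z up.
There are look-alikes about, which are no part of the job. What is shaped like the yellow_small but blue is not meant.

How it is judged:
By the outcome, as a careful person would: the job done as asked, in the order asked, and still so for the second after the job is handed in, with the robot touching nothing.
It also fails if it takes over 101 s, if anything falls off the work surface, if the arm or the gripper's body presses on something with over 40 N, if the wrist force passes 120 N, or if a joint passes its speed limit or range.

### The arm

A 6-joint arm with a two-finger parallel gripper is mounted at the origin on the work surface. World frame = base frame: x ahead of the robot, y to its left, z up, the work surface at z = 0. Lengths are in mm, angles in rad, forces in N, time in s.
With the tool pointing down it reaches from about 300 to 875 mm from the base axis. Payload 6.4 kg.
Tool frame: the origin (TCP) lies on the centre line of the jaws, within the pads' length; the fingertips stand 11 mm ahead of it and the grasp point (between the pads) lies 8 mm behind it (manip.tip_extent is the distance from the TCP to the fingertips, in mm); z points along the fingers, y is the line along which they close (so a half turn about z gives the same grasp; the last joint's range is limited). The gripper opens to 85 mm and grips with 20 to 120 N. Pads are 22 mm wide; open, the fingers measure 114 mm over their backs; the gripper's body (76 mm by 85 mm) begins 54 mm behind the grasp point. The pads swing forward as they close: fully open they stand 13 mm farther back than shut.
Start: joints at [-1.378, 0.181, 1.607, -0, 1.354, -0.206], TCP at [223.297, -529.887, 242.288] pointing down, gripper open.
Joint ranges: [-2.99, 2.99], [-0.89, 2.07], [0.3, 2.58], [-1.14, 4.28], [0, 2.63], [-3.12, 3.12]. Speed limits (rad/s): [2.57, 2.57, 3.01, 3.14, 3.14, 3.14].

### API

Orientations are given as a unit quaternion [w, x, y, z].
In Python, from cell import manip gives the robot as it stands.
- The arm moves only by the tool drive_tool, never from a script. Its arguments are lists of equal length, an entry for each row: "slide": the shift along the world's x, y, z normalised to -1 to 1, where 1 is 20 cm, a list of three; "angular": the turn, a rotation vector about the world's x, y, z normalised to -1 to 1, where 1 is pi rad, a list of three; "hand": the opening, from -1 (shut) to 1 (fully open). A call has 1 to 20 rows; each row is the pose to reach, as a shift and turn from the pose commanded when the call began, turning the shorter way round; what a row does not reach only later rows make up. A row lasts 1/12 s, in which the tool goes at most 41.7 mm and 7.16 degrees, less where a joint would pass 70% of its speed; a pose out of reach is approached as far as the arm can. A call with a number of a shift or a turn outside -1 to 1 is refused whole. A call with a gripper value outside its range is refused whole. The fingers move at their own pace and stop on an object; "grip_force" is the grip in N (left out, the last holds). Time passes only in rows, so rows that repeat a pose let the fingers close. It gives the time, the measured TCP pose, the force, the opening and the grip force at its end, in the units of the state.
- manip.state(): the state, without advancing time (a new reading comes with each control period).
- manip.grab_frame(name): name is "side" or "top"; returns a dict with "frame" (420x560x3 uint8, blue, green, red), "depth" (420x560 float32, mm along the optical axis (not along the pixel's ray), 0 where there is no reading), "mtx" (3x3 intrinsics, pixels), "R" (3x3) and "t" (3): a world point X has camera coordinates R X + t. Camera axes: x right, y down, z forward; pixel columns grow to the right and rows downward; lengths in mm; the calibration is good to about 2 mm. A picture is of the moment at which its call begins.
- manip.job_done(): hands the job in; it is judged then, once.
Trained networks look in a picture, given as the dict that the camera call returned (one of the last four; its "shot" number tells which), for a name from the list of things; names that differ only in an ending like _2 or _b are one class to them, and where a whole thing is asked for, a point or a joint stands for the part that bears it (a point fixed in the world has none). Each returns a list of dicts, best first, with "p" (0 to 1); they miss things now and then, are a little off and sometimes report something else, mostly with a low value. They report only what shows in the picture. A call takes as long as a camera call. They do not tell look-alikes from the thing itself.
- manip.cut_out(name, picture): "mask" (420x560 bool, what is visible of it) and "rect" ([left, top, right, bottom] in pixels, round what is visible of it).
- manip.mark_of(name, picture): "pixel" ([column, row] in pixels: a listed point, or the origin of a listed thing).
The state is a dict: "time": time; "qpos": joint angles; "dq": joint speeds; "tau": joint torques, N m; "ee_pos": TCP position; "tcp_rot": TCP orientation; "force": force on the tool from outside, world axes, zero at the start; "wrist_torque": the same for the moment, N m; "opening": finger opening in mm; "finger_force": force on a finger pad.
Only numpy, scipy, OpenCV 4.12 (cv2) and the standard library are available. Lean on these libraries where they do the work, as an engineer would, in place of code of your own. Each camera call takes 0.05 s, during which the arm holds its last target. There are 200 camera calls.

## Working session

There is one attempt and no reset: what is moved stays moved. The work goes in short steps, Python scripts to look and compute and a tool call to move; the robot and the scene stay as the last step left them, time stands still between calls to the robot, and variables do not carry over. Pictures are saved under pics/ and viewed, at most 14 in all, crops included, and the job is handed in when it is done.

Besides the shell and the picture viewer there is one more tool, called after ">>>" by a JSON object that holds its "op" and its "data", one argument or row to a line. drive_tool: Moves the arm, as the interface text tells. Scaled input: -1 to 1 covers 20 cm each way for a shift and pi rad each way for a turn. Its arguments: {"type":"object","properties":{"slide":{"type":"array","items":{"type":"array","items":{"type":"number","minimum":-1,"maximum":1}}},"angular":{"type":"array","items":{"type":"array","items":{"type":"number","minimum":-1,"maximum":1}}},"hand":{"type":"array","items":{"type":"number"}},"grip_force":{"type":"number"}},"required":["slide","angular","hand"]}

```bash
mkdir -p pics
cat > h.py <<'E'
import numpy as np, cv2
from cell import manip
def world(p,px,z=None,d=None):
    K,R,t=p["mtx"],np.array(p["R"]),np.array(p["t"]).ravel()
    r=R.T@(np.linalg.inv(K)@np.array([px[0],px[1],1.])); c=-R.T@t
    return c+r*((z-c[2])/r[2] if d is None else d)
E
python3 - <<'E'
from h import *
p=manip.grab_frame("top"); q=manip.grab_frame("side")
cv2.imwrite("pics/top.png",p["frame"]); cv2.imwrite("pics/side.png",q["frame"])
H=dict(red_large=46,red_small=32,yellow_large=46,yellow_small=32,red_tray=4,yellow_tray=4,wire_reel=40,flux_jar=50,board=2)
for n,h in H.items():
  for o in manip.cut_out(n,p):
    if o["p"]<.3: continue
    m=o["mask"]; ys,xs=np.nonzero(m&(p["depth"]>0))
    W=np.array([world(p,(x,y),d=p["depth"][y,x]) for x,y in zip(xs,ys)])
    top=W[W[:,2]>np.percentile(W[:,2],90)-6]
    c,r=cv2.minEnclosingCircle(top[:,:2].astype(np.float32))
    print(n,round(o["p"],2),np.round(o["rect"]),"top z",np.round(np.percentile(W[:,2],90)),"circ",np.round(c,1),round(r,1),"bgr",np.median(p["frame"][m],0))
print(manip.state()["ee_pos"],manip.state()["tcp_rot"],manip.state()["opening"])
E
```

```text
red_large 0.86 [382. 228. 417. 254.] top z 48.0 circ [ 444.5 -242.6] 27.1 bgr [ 51.  53. 207.]
red_small 0.92 [124. 155. 150. 180.] top z 35.0 circ [609.9 292.1] 19.1 bgr [ 60.  64. 209.]
yellow_large 0.78 [408. 140. 440. 171.] top z 48.0 circ [ 625.1 -311.7] 27.2 bgr [ 84. 204. 219.]
yellow_small 0.58 [329. 276. 351. 292.] top z 35.0 circ [ 367.9 -123.5] 18.7 bgr [198. 117.  66.]
yellow_small 0.5 [313. 232. 330. 252.] top z 34.0 circ [447.6 -86.7] 18.9 bgr [ 91. 215. 224.]
red_tray 0.85 [336. 146. 375. 183.] top z 8.0 circ [ 613.9 -164.1] 44.4 bgr [ 46.  48. 198.]
red_tray 0.55 [126. 161. 150. 182.] top z 35.0 circ [609.2 290.9] 18.1 bgr [ 65.   67.5 210. ]
yellow_tray 0.68 [184. 146. 226. 186.] top z 8.0 circ [614.6 154.3] 44.2 bgr [ 83. 206. 217.]
wire_reel 0.62 [217. 226. 244. 252.] top z 43.0 circ [456.7  92.8] 23.4 bgr [46. 50. 47.]
flux_jar 0.62 [145. 233. 174. 255.] top z 52.0 circ [446.5 239.9] 20.9 bgr [216. 226. 223.]
board 0.68 [260. 143. 296. 173.] top z 13.0 circ [627.   -3.6] 42.9 bgr [155.  62.  35.]
[ 223.29981356 -529.85424396  242.27273258] [-2.40735842e-05  9.80187037e-01  1.98074156e-01  1.10603334e-05] 85.23541745030091
```

View pics/top.png

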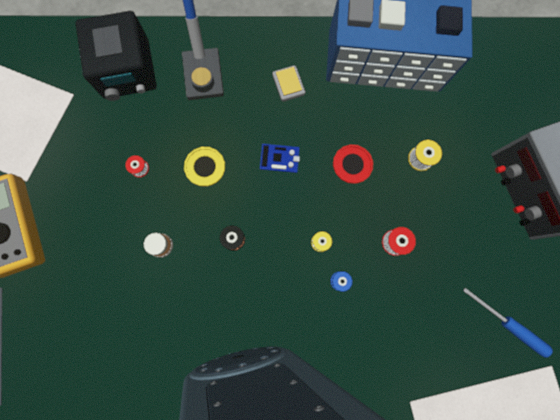

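View pics/side.png

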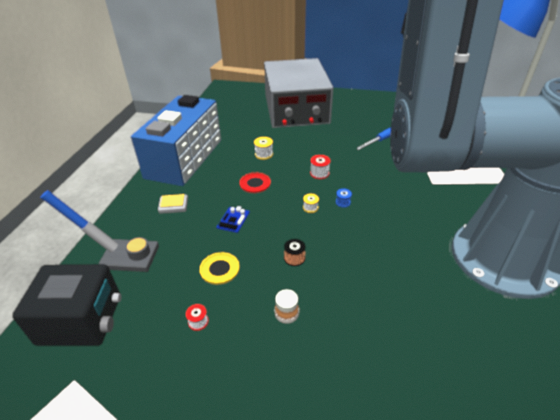

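>>> {"op": "drive_tool", "data": {
  "slide": [
    [0.15, 0.15, -0.07],
    [0.3, 0.3, -0.15],
    [0.45, 0.45, -0.22],
    [0.6, 0.6, -0.3],
    [0.75, 0.75, -0.37],
    [0.88, 0.88, -0.44],
    [0.97, 0.97, -0.48],
    [1, 1, -0.5],
    [1, 1, -0.5]
  ],
  "angular": [
    [0, 0, 0],
    [0, 0, 0],
    [0, 0, 0],
    [0, 0, 0],
    [0, 0, 0],
    [0, 0, 0],
    [0, 0, 0],
    [0, 0, 0],
    [0, 0, 0]
  ],
  "hand": [1, 1, 1, 1, 1, 1, 1, 1, 1]
}}

```text
time: 1.3
ee_pos: [424.2, -327.0, 140.9]
tcp_rot: [-0.001, 0.98, 0.2, -0.001]
force: [-0.4, -1.2, 1.1]
opening: 85.4
finger_force: 0.0
```

>>> {"op": "drive_tool", "data": {
  "slide": [
    [0.04, 0.15, 0],
    [0.08, 0.3, 0],
    [0.106, 0.4365, 0],
    [0.106, 0.4365, -0.1],
    [0.106, 0.4365, -0.25],
    [0.106, 0.4365, -0.4],
    [0.106, 0.4365, -0.5],
    [0.106, 0.4365, -0.56],
    [0.106, 0.4365, -0.59],
    [0.106, 0.4365, -0.59]
  ],
  "angular": [
    [0, 0, 0],
    [0, 0, 0],
    [0, 0, 0],
    [0, 0, 0],
    [0, 0, 0],
    [0, 0, 0],
    [0, 0, 0],
    [0, 0, 0],
    [0, 0, 0],
    [0, 0, 0]
  ],
  "hand": [1, 1, 1, 1, 1, 1, 1, 1, 1, 1]
}}

```text
time: 2.13
ee_pos: [443.9, -243.3, 23.8]
tcp_rot: [-0.0, 0.98, 0.198, -0.0]
force: [0.6, 0.3, -0.2]
opening: 85.7
finger_force: 0.0
```

>>> {"op": "drive_tool", "data": {
  "slide": [
    [0, 0, 0],
    [0, 0, 0],
    [0, 0, 0],
    [0, 0, 0],
    [0, 0, 0],
    [0, 0, 0],
    [0, 0, 0],
    [0, 0, 0],
    [0, 0, 0],
    [0, 0, 0]
  ],
  "angular": [
    [0, 0, 0],
    [0, 0, 0],
    [0, 0, 0],
    [0, 0, 0],
    [0, 0, 0],
    [0, 0, 0],
    [0, 0, 0],
    [0, 0, 0],
    [0, 0, 0],
    [0, 0, 0]
  ],
  "hand": [0.2, 0.2, 0.2, 0.2, 0, 0, 0, 0, 0, 0],
  "grip_force": 45
}}

```text
time: 2.97
ee_pos: [445.6, -243.8, 26.1]
tcp_rot: [0.001, 0.98, 0.198, 0.001]
force: [-1.9, -0.5, 5.5]
opening: 52.7
finger_force: 46.8
```

Run:
```python
from h import *
s=manip.state(); print({k:np.round(s[k],2) for k in("time","ee_pos","opening","finger_force","force")},manip.tip_extent)
```

```text
{'time': np.float64(2.97), 'ee_pos': array([ 445.57, -243.8 ,   26.12]), 'opening': np.float64(52.73), 'finger_force': np.float64(46.84), 'force': array([-1.88, -0.55,  5.48])} 11.0
```

>>> {"op": "drive_tool", "data": {
  "slide": [
    [0, 0, 0.05],
    [0, 0, 0.15],
    [0, 0, 0.25],
    [0.1, 0.05, 0.3],
    [0.25, 0.12, 0.3],
    [0.4, 0.185, 0.3],
    [0.55, 0.255, 0.3],
    [0.7, 0.325, 0.3],
    [0.8, 0.37, 0.3],
    [0.847, 0.392, 0.3],
    [0.847, 0.392, 0.3],
    [0.847, 0.392, 0.22],
    [0.847, 0.392, 0.14],
    [0.847, 0.392, 0.08],
    [0.847, 0.392, 0.05],
    [0.847, 0.392, 0.035],
    [0.847, 0.392, 0.025],
    [0.847, 0.392, 0.02],
    [0.847, 0.392, 0.02],
    [0.847, 0.392, 0.02]
  ],
  "angular": [
    [0, 0, 0],
    [0, 0, 0],
    [0, 0, 0],
    [0, 0, 0],
    [0, 0, 0],
    [0, 0, 0],
    [0, 0, 0],
    [0, 0, 0],
    [0, 0, 0],
    [0, 0, 0],
    [0, 0, 0],
    [0, 0, 0],
    [0, 0, 0],
    [0, 0, 0],
    [0, 0, 0],
    [0, 0, 0],
    [0, 0, 0],
    [0, 0, 0],
    [0, 0, 0],
    [0, 0, 0]
  ],
  "hand": [0, 0, 0, 0, 0, 0, 0, 0, 0, 0, 0, 0, 0, 0, 0, 0, 0, 0, 0, 0]
}}

```text
time: 4.63
ee_pos: [613.2, -164.4, 30.2]
tcp_rot: [-0.0, 0.98, 0.198, -0.001]
force: [-8.5, 1.9, 7.9]
opening: 53.4
finger_force: 49.5
```

Run:
```python
from h import *
p=manip.grab_frame("top");cv2.imwrite("pics/t2.png",cv2.resize(p["frame"][80:300,230:480],None,fx=2.4,fy=2.4))
s=manip.state(); print({k:np.round(s[k],2) for k in("time","ee_pos","opening","finger_force","force")})
```

```text
{'time': np.float64(4.68), 'ee_pos': array([ 613.19, -164.49,   30.25]), 'opening': np.float64(52.66), 'finger_force': np.float64(49.49), 'force': array([-7.51,  2.09,  8.23])}
```

View pics/t2.png

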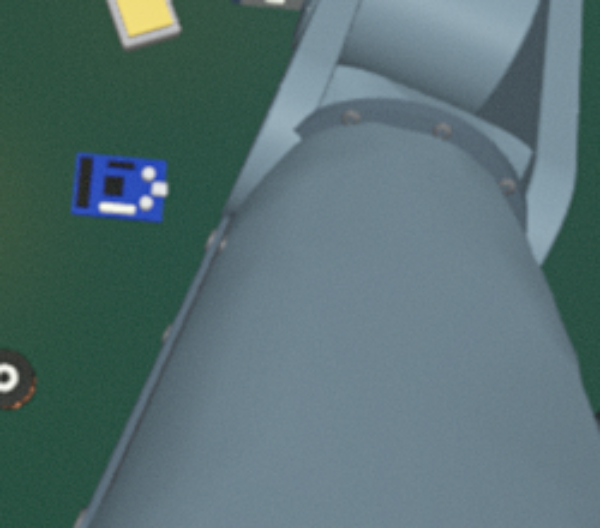

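>>> {"op": "drive_tool", "data": {
  "slide": [
    [0, 0, 0],
    [0, 0, 0],
    [0, 0, 0],
    [0, 0, 0],
    [0, 0, 0],
    [0, 0, 0.05],
    [0, 0, 0.15],
    [0, 0, 0.3],
    [0, 0, 0.42],
    [0, 0, 0.45],
    [0, -0.15, 0.45],
    [0.02, -0.3, 0.45],
    [0.04, -0.45, 0.45],
    [0.05, -0.6, 0.45],
    [0.056, -0.7, 0.45],
    [0.056, -0.7375, 0.45],
    [0.056, -0.7375, 0.45]
  ],
  "angular": [
    [0, 0, 0],
    [0, 0, 0],
    [0, 0, 0],
    [0, 0, 0],
    [0, 0, 0],
    [0, 0, 0],
    [0, 0, 0],
    [0, 0, 0],
    [0, 0, 0],
    [0, 0, 0],
    [0, 0, 0],
    [0, 0, 0],
    [0, 0, 0],
    [0, 0, 0],
    [0, 0, 0],
    [0, 0, 0],
    [0, 0, 0]
  ],
  "hand": [1, 1, 1, 1, 1, 1, 1, 1, 1, 1, 1, 1, 1, 1, 1, 1, 1]
}}

```text
time: 6.1
ee_pos: [624.6, -313.4, 117.9]
tcp_rot: [-0.0, 0.98, 0.197, -0.0]
force: [0.0, 0.4, 0.2]
opening: 85.3
finger_force: 0.0
```

```bash
cat > look.py <<'E'
from h import *
import sys
def look(names,cam="top"):
  p=manip.grab_frame(cam)
  for n in names:
   for o in manip.cut_out(n,p):
    if o["p"]<.3: continue
    m=o["mask"]; ys,xs=np.nonzero(m&(p["depth"]>0))
    W=np.array([world(p,(x,y),d=p["depth"][y,x]) for x,y in zip(xs,ys)])
    top=W[W[:,2]>np.percentile(W[:,2],90)-6]
    c,r=cv2.minEnclosingCircle(top[:,:2].astype(np.float32))
    print(cam,n,round(o["p"],2),np.round(o["rect"]),"z",np.round(np.percentile(W[:,2],90)),"circ",np.round(c,1),round(r,1))
  s=manip.state(); print(np.round(s["ee_pos"],1),round(s["time"],2)); return p
if __name__=="__main__":
  for c in ("top","side"): p=look(sys.argv[1:],c); cv2.imwrite("pics/last_%s.png"%c,p["frame"])
E
python3 look.py red_large yellow_large yellow_small red_small red_tray yellow_tray
```

```text
top red_large 0.94 [340. 146. 369. 181.] z 52.0 circ [ 611.7 -162.6] 26.7
top yellow_large 0.72 [412. 145. 443. 173.] z 48.0 circ [ 616.2 -299.4] 41.8
top yellow_small 0.86 [311. 231. 332. 253.] z 34.0 circ [446.9 -87. ] 18.9
top yellow_small 0.58 [330. 273. 352. 289.] z 35.0 circ [ 367.7 -123.8] 19.1
top red_small 0.91 [126. 158. 149. 182.] z 35.0 circ [609.9 291.4] 18.7
top red_tray 0.68 [336. 144. 377. 182.] z 9.0 circ [ 614.5 -162.8] 42.5
top yellow_tray 0.76 [188. 148. 226. 186.] z 8.0 circ [612.  154.1] 42.1
[ 625.3 -310.3  118.4] 6.45
side red_large 0.62 [246. 164. 266. 188.] z 49.0 circ [ 611.7 -162.3] 27.8
side yellow_large 0.85 [255. 136. 270. 160.] z 45.0 circ [ 626. -312.] 28.9
side yellow_small 0.8 [304. 197. 317. 211.] z 31.0 circ [447.4 -86.6] 19.3
side yellow_small 0.64 [335. 190. 349. 207.] z 31.0 circ [ 369.4 -124.2] 20.4
side red_tray 0.64 [241. 174. 270. 191.] z 6.0 circ [ 614.5 -161.7] 42.7
side yellow_tray 0.8 [199. 252. 235. 284.] z 5.0 circ [611.8 151.4] 45.8
[ 625.2 -311.6  118.3] 6.8
```

View pics/last_side.png

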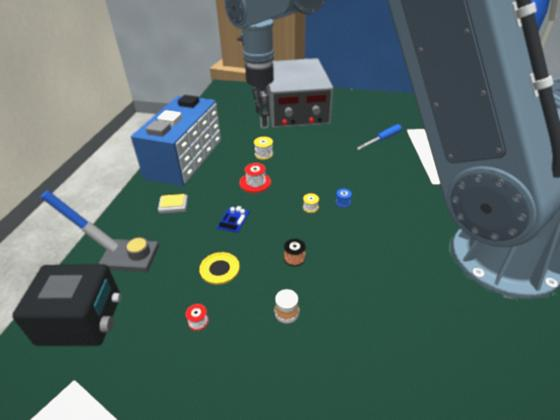

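>>> {"op": "drive_tool", "data": {
  "slide": [
    [0, 0, -0.1],
    [0, 0, -0.22],
    [0, 0, -0.34],
    [0, 0, -0.42],
    [0, 0, -0.46],
    [0, 0, -0.47],
    [0, 0, -0.47],
    [0, 0, -0.47],
    [0, 0, -0.47],
    [0, 0, -0.47],
    [0, 0, -0.47],
    [0, 0, -0.47],
    [0, 0, -0.47],
    [0, 0, -0.47],
    [0, 0, -0.47],
    [0, 0, -0.42],
    [0, 0, -0.3],
    [0, 0, -0.15],
    [0, 0, -0.05],
    [0, 0, 0]
  ],
  "angular": [
    [0, 0, 0],
    [0, 0, 0],
    [0, 0, 0],
    [0, 0, 0],
    [0, 0, 0],
    [0, 0, 0],
    [0, 0, 0],
    [0, 0, 0],
    [0, 0, 0],
    [0, 0, 0],
    [0, 0, 0],
    [0, 0, 0],
    [0, 0, 0],
    [0, 0, 0],
    [0, 0, 0],
    [0, 0, 0],
    [0, 0, 0],
    [0, 0, 0],
    [0, 0, 0],
    [0, 0, 0]
  ],
  "hand": [1, 1, 1, 1, 1, 1, 1, 0.2, 0.2, 0.2, 0.2, 0, 0, 0, 0, 0, 0, 0, 0, 0]
}}

```text
time: 8.47
ee_pos: [626.0, -312.1, 121.6]
tcp_rot: [0.001, 0.98, 0.198, 0.001]
force: [1.0, 0.1, -3.2]
opening: 52.8
finger_force: 48.6
```

>>> {"op": "drive_tool", "data": {
  "slide": [
    [0, 0.05, 0],
    [0, 0.15, 0],
    [0, 0.3, 0],
    [0, 0.45, 0],
    [0, 0.6, 0],
    [0, 0.75, 0],
    [0, 0.9, 0],
    [0, 1, 0]
  ],
  "angular": [
    [0, 0, 0],
    [0, 0, 0],
    [0, 0, 0],
    [0, 0, 0],
    [0, 0, 0],
    [0, 0, 0],
    [0, 0, 0],
    [0, 0, 0]
  ],
  "hand": [0, 0, 0, 0, 0, 0, 0, 0]
}}

```text
time: 9.13
ee_pos: [622.7, -107.2, 115.5]
tcp_rot: [-0.002, 0.98, 0.199, -0.002]
force: [1.2, 0.0, -4.5]
opening: 52.9
finger_force: 48.7
```

>>> {"op": "drive_tool", "data": {
  "slide": [
    [0, 0.15, 0],
    [0, 0.3, 0],
    [0, 0.45, 0],
    [0, 0.6, 0],
    [0, 0.75, 0],
    [0, 0.9, 0],
    [0, 1, 0]
  ],
  "angular": [
    [0, 0, 0],
    [0, 0, 0],
    [0, 0, 0],
    [0, 0, 0],
    [0, 0, 0],
    [0, 0, 0],
    [0, 0, 0]
  ],
  "hand": [0, 0, 0, 0, 0, 0, 0]
}}

```text
time: 9.72
ee_pos: [622.3, 92.0, 115.7]
tcp_rot: [-0.001, 0.98, 0.199, -0.002]
force: [-0.1, 0.9, -4.8]
opening: 52.5
finger_force: 48.7
```

>>> {"op": "drive_tool", "data": {
  "slide": [
    [-0.02, 0.12, 0],
    [-0.04, 0.23, 0],
    [-0.06, 0.29, 0],
    [-0.06, 0.313, 0],
    [-0.06, 0.313, -0.08],
    [-0.06, 0.313, -0.2],
    [-0.06, 0.313, -0.3],
    [-0.06, 0.313, -0.38],
    [-0.06, 0.313, -0.42],
    [-0.06, 0.313, -0.435],
    [-0.06, 0.313, -0.445],
    [-0.06, 0.313, -0.45],
    [-0.06, 0.313, -0.45],
    [-0.06, 0.313, -0.45]
  ],
  "angular": [
    [0, 0, 0],
    [0, 0, 0],
    [0, 0, 0],
    [0, 0, 0],
    [0, 0, 0],
    [0, 0, 0],
    [0, 0, 0],
    [0, 0, 0],
    [0, 0, 0],
    [0, 0, 0],
    [0, 0, 0],
    [0, 0, 0],
    [0, 0, 0],
    [0, 0, 0]
  ],
  "hand": [0, 0, 0, 0, 0, 0, 0, 0, 0, 0, 0, 0, 0, 0]
}}

```text
time: 10.88
ee_pos: [610.9, 150.2, 30.4]
tcp_rot: [-0.0, 0.98, 0.198, -0.003]
force: [-16.7, -3.3, 19.2]
opening: 52.7
finger_force: 51.6
```

>>> {"op": "drive_tool", "data": {
  "slide": [
    [0, 0, 0],
    [0, 0, 0],
    [0, 0, 0],
    [0, 0, 0],
    [0, 0, 0],
    [0, 0, 0.05],
    [0, 0, 0.15],
    [0, 0, 0.3],
    [0, 0, 0.42],
    [0, 0, 0.45],
    [0, 0.15, 0.45],
    [0, 0.3, 0.45],
    [0, 0.45, 0.45],
    [-0.01, 0.6, 0.45],
    [-0.015, 0.67, 0.45],
    [-0.015, 0.7, 0.45],
    [-0.015, 0.7, 0.45]
  ],
  "angular": [
    [0, 0, 0],
    [0, 0, 0],
    [0, 0, 0],
    [0, 0, 0],
    [0, 0, 0],
    [0, 0, 0],
    [0, 0, 0],
    [0, 0, 0],
    [0, 0, 0],
    [0, 0, 0],
    [0, 0, 0],
    [0, 0, 0],
    [0, 0, 0],
    [0, 0, 0],
    [0, 0, 0],
    [0, 0, 0],
    [0, 0, 0]
  ],
  "hand": [1, 1, 1, 1, 1, 1, 1, 1, 1, 1, 1, 1, 1, 1, 1, 1, 1]
}}

```text
time: 12.3
ee_pos: [609.7, 291.9, 117.9]
tcp_rot: [0.0, 0.98, 0.199, -0.0]
force: [0.0, -0.9, 0.2]
opening: 85.0
finger_force: 0.0
```

```bash
python3 look.py red_large yellow_large red_small red_tray yellow_tray
```

```text
top red_large 0.73 [341. 147. 372. 179.] z 52.0 circ [ 612.3 -162.5] 27.1
top red_large 0.35 [146. 235. 175. 254.] z 52.0 circ [446.3 239.7] 20.8
top yellow_large 0.69 [192. 148. 219. 179.] z 52.0 circ [610.8 151.3] 26.9
top red_small 0.69 [143. 235. 175. 254.] z 52.0 circ [446.2 239.5] 20.6
top red_small 0.68 [123. 158. 150. 180.] z 34.0 circ [610.2 291.2] 18.9
top red_tray 0.6 [334. 146. 374. 182.] z 9.0 circ [ 614.4 -162.8] 42.5
top yellow_tray 0.71 [184. 150. 226. 186.] z 9.0 circ [611.7 154.6] 41.4
top yellow_tray 0.65 [334. 145. 373. 182.] z 9.0 circ [ 615.2 -162.7] 42.6
[610.5 289.5 118.3] 12.6
side red_large 0.76 [247. 165. 262. 186.] z 49.0 circ [ 611.6 -162.1] 27.5
side yellow_large 0.79 [203. 242. 231. 277.] z 49.0 circ [610.  151.8] 28.0
side red_small 0.86 [187. 305. 208. 332.] z 32.0 circ [610.3 291.9] 19.3
side red_tray 0.49 [242. 172. 270. 193.] z 6.0 circ [ 614.5 -161.5] 43.1
side red_tray 0.32 [283. 240. 307. 265.] z 39.0 circ [456.8  93.5] 24.3
side yellow_tray 0.77 [201. 256. 234. 283.] z 6.0 circ [612.1 155.7] 43.9
[610.2 290.6 118.4] 12.9
```

View pics/last_top.png

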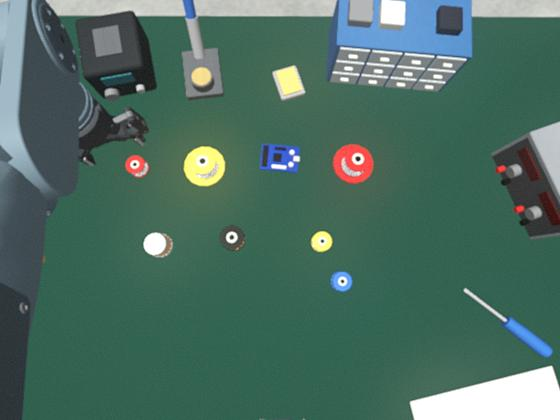

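>>> {"op": "drive_tool", "data": {
  "slide": [
    [0, 0, -0.1],
    [0, 0, -0.22],
    [0, 0, -0.34],
    [0, 0, -0.43],
    [0, 0, -0.47],
    [0, 0, -0.49],
    [0, 0, -0.49],
    [0, 0, -0.49],
    [0, 0, -0.49],
    [0, 0, -0.49],
    [0, 0, -0.49],
    [0, 0, -0.49],
    [0, 0, -0.49],
    [0, 0, -0.49],
    [0, 0, -0.49],
    [0, 0, -0.49],
    [0, 0, -0.4],
    [0, 0, -0.25],
    [0, 0, -0.1],
    [0, 0, 0]
  ],
  "angular": [
    [0, 0, 0],
    [0, 0, 0],
    [0, 0, 0],
    [0, 0, 0],
    [0, 0, 0],
    [0, 0, 0],
    [0, 0, 0],
    [0, 0, 0],
    [0, 0, 0],
    [0, 0, 0],
    [0, 0, 0],
    [0, 0, 0],
    [0, 0, 0],
    [0, 0, 0],
    [0, 0, 0],
    [0, 0, 0],
    [0, 0, 0],
    [0, 0, 0],
    [0, 0, 0],
    [0, 0, 0]
  ],
  "hand": [1, 1, 1, 1, 1, 1, 0.2, 0, 0, 0, -0.1, -0.2, -0.3, -0.3, -0.3, -0.3, -0.3, -0.3, -0.3, -0.3],
  "grip_force": 30
}}

```text
time: 14.57
ee_pos: [610.8, 291.2, 120.9]
tcp_rot: [-0.0, 0.98, 0.198, 0.001]
force: [0.5, -0.1, -0.6]
opening: 37.1
finger_force: 30.4
```

>>> {"op": "drive_tool", "data": {
  "slide": [
    [0, -0.05, 0],
    [0, -0.15, 0],
    [0, -0.3, 0],
    [0, -0.45, 0],
    [0, -0.6, 0],
    [0, -0.75, 0],
    [0, -0.9, 0],
    [0, -1, 0]
  ],
  "angular": [
    [0, 0, 0],
    [0, 0, 0],
    [0, 0, 0],
    [0, 0, 0],
    [0, 0, 0],
    [0, 0, 0],
    [0, 0, 0],
    [0, 0, 0]
  ],
  "hand": [-0.3, -0.3, -0.3, -0.3, -0.3, -0.3, -0.3, -0.3]
}}

```text
time: 15.23
ee_pos: [608.9, 87.9, 116.8]
tcp_rot: [0.0, 0.98, 0.197, -0.001]
force: [0.2, -0.5, -2.1]
opening: 36.8
finger_force: 30.4
```

>>> {"op": "drive_tool", "data": {
  "slide": [
    [0, -0.15, 0],
    [0, -0.3, 0],
    [0, -0.45, 0],
    [0, -0.6, 0],
    [0, -0.75, 0],
    [0, -0.9, 0],
    [0, -1, 0]
  ],
  "angular": [
    [0, 0, 0],
    [0, 0, 0],
    [0, 0, 0],
    [0, 0, 0],
    [0, 0, 0],
    [0, 0, 0],
    [0, 0, 0]
  ],
  "hand": [-0.3, -0.3, -0.3, -0.3, -0.3, -0.3, -0.3]
}}

```text
time: 15.82
ee_pos: [608.9, -112.0, 116.9]
tcp_rot: [-0.0, 0.98, 0.197, -0.001]
force: [-0.0, 0.6, -0.1]
opening: 37.1
finger_force: 30.4
```

>>> {"op": "drive_tool", "data": {
  "slide": [
    [0.005, -0.1, 0],
    [0.01, -0.2, 0],
    [0.013, -0.26, 0],
    [0.013, -0.278, 0],
    [0.013, -0.278, 0],
    [0.013, -0.278, 0],
    [0.013, -0.278, 0],
    [0.013, -0.278, 0],
    [0.013, -0.278, -0.05],
    [0.013, -0.278, -0.1],
    [0.013, -0.278, -0.15],
    [0.013, -0.278, -0.18],
    [0.013, -0.278, -0.2],
    [0.013, -0.278, -0.21],
    [0.013, -0.278, -0.21],
    [0.013, -0.278, -0.21],
    [0.013, -0.278, -0.21]
  ],
  "angular": [
    [0, 0, 0],
    [0, 0, 0],
    [0, 0, 0],
    [0, 0, 0],
    [0, 0, 0],
    [0, 0, 0],
    [0, 0, 0],
    [0, 0, 0],
    [0, 0, 0],
    [0, 0, 0],
    [0, 0, 0],
    [0, 0, 0],
    [0, 0, 0],
    [0, 0, 0],
    [0, 0, 0],
    [0, 0, 0],
    [0, 0, 0]
  ],
  "hand": [-0.3, -0.3, -0.3, -0.3, -0.3, -0.3, -0.3, -0.3, -0.3, -0.3, -0.3, -0.3, -0.3, -0.3, -0.3, -0.3, -0.3]
}}

```text
time: 17.23
ee_pos: [613.1, -164.9, 76.8]
tcp_rot: [0.0, 0.98, 0.198, 0.0]
force: [0.1, 0.3, -1.5]
opening: 36.7
finger_force: 30.4
```

Run:
```python
from h import *
p=manip.grab_frame("side");cv2.imwrite("pics/s4.png",cv2.resize(p["frame"][70:240,180:400],None,fx=3.4,fy=3.4))
s=manip.state(); print({k:np.round(s[k],2) for k in("time","ee_pos","opening","finger_force","force")})
```

```text
{'time': np.float64(17.28), 'ee_pos': array([ 613.13, -164.9 ,   76.92]), 'opening': np.float64(37.02), 'finger_force': np.float64(30.43), 'force': array([ 0.32,  0.3 , -1.46])}
```

View pics/s4.png

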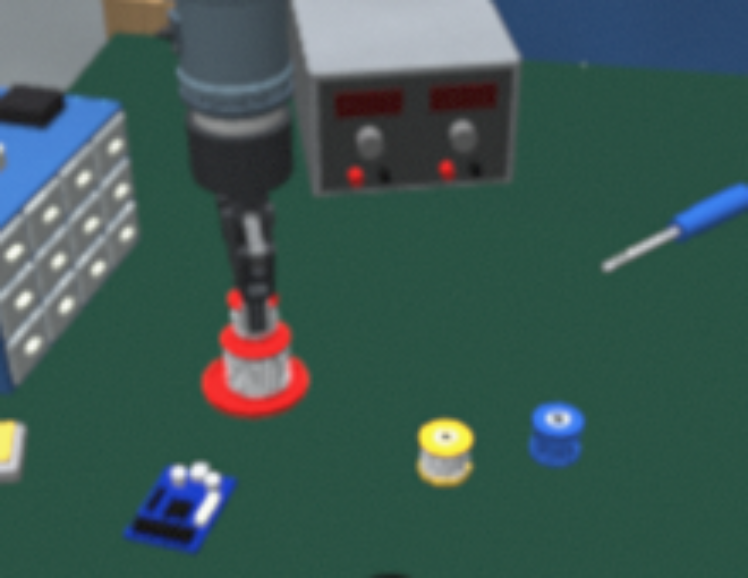

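>>> {"op": "drive_tool", "data": {
  "slide": [
    [0, 0, -0.01],
    [0, 0, -0.02],
    [0, 0, -0.025],
    [0, 0, -0.025],
    [0, 0, -0.025]
  ],
  "angular": [
    [0, 0, 0],
    [0, 0, 0],
    [0, 0, 0],
    [0, 0, 0],
    [0, 0, 0]
  ],
  "hand": [-0.3, -0.3, -0.3, -0.3, -0.3]
}}

```text
time: 17.7
ee_pos: [612.9, -164.8, 71.8]
tcp_rot: [0.0, 0.98, 0.198, 0.0]
force: [-1.6, 0.8, 3.2]
opening: 36.9
finger_force: 30.9
```

>>> {"op": "drive_tool", "data": {
  "slide": [
    [0, 0, 0],
    [0, 0, 0],
    [0, 0, 0],
    [0, 0, 0],
    [0, 0, 0],
    [0, 0, 0.02],
    [0, 0, 0.08],
    [0, 0, 0.18],
    [0, 0, 0.24],
    [-0.1, 0.05, 0.24],
    [-0.25, 0.12, 0.24],
    [-0.4, 0.18, 0.24],
    [-0.55, 0.25, 0.24],
    [-0.7, 0.32, 0.24],
    [-0.8, 0.37, 0.24],
    [-0.825, 0.38, 0.24],
    [-0.825, 0.38, 0.24]
  ],
  "angular": [
    [0, 0, 0],
    [0, 0, 0],
    [0, 0, 0],
    [0, 0, 0],
    [0, 0, 0],
    [0, 0, 0],
    [0, 0, 0],
    [0, 0, 0],
    [0, 0, 0],
    [0, 0, 0],
    [0, 0, 0],
    [0, 0, 0],
    [0, 0, 0],
    [0, 0, 0],
    [0, 0, 0],
    [0, 0, 0],
    [0, 0, 0]
  ],
  "hand": [-0.1, 0.1, 0.3, 0.6, 0.8, 1, 1, 1, 1, 1, 1, 1, 1, 1, 1, 1, 1]
}}

```text
time: 19.12
ee_pos: [447.3, -88.3, 120.2]
tcp_rot: [0.0, 0.98, 0.198, 0.001]
force: [1.0, -0.7, 0.1]
opening: 85.6
finger_force: 0.0
```

```bash
python3 look.py red_large red_small yellow_small yellow_large
```

```text
top red_large 0.35 [262. 145. 297. 172.] z 13.0 circ [628.7  -4.6] 43.6
top red_small 0.59 [360. 148. 369. 154.] z 84.0 circ [ 561.1 -121.8] 82.4
top yellow_small 0.9 [330. 276. 351. 289.] z 35.0 circ [ 367.9 -123.2] 18.6
top yellow_large 0.91 [191. 148. 221. 178.] z 52.0 circ [610.4 151. ] 26.8
[449.  -89.5 119.8] 19.37
side red_large 0.53 [245. 168. 264. 188.] z 48.0 circ [ 609.6 -158.8] 27.1
side red_small 0.64 [250. 156. 263. 174.] z 81.0 circ [ 609.8 -161.5] 19.7
side yellow_small 0.67 [304. 197. 317. 213.] z 31.0 circ [446.5 -86.4] 19.7
side yellow_small 0.58 [337. 191. 351. 207.] z 32.0 circ [ 369.5 -123.1] 20.1
side yellow_large 0.93 [207. 242. 231. 275.] z 49.0 circ [610.7 151.6] 27.6
side yellow_large 0.68 [205. 255. 235. 282.] z 6.0 circ [612.  154.6] 43.1
[447.9 -88.8 119.1] 19.62
```

View pics/last_side.png

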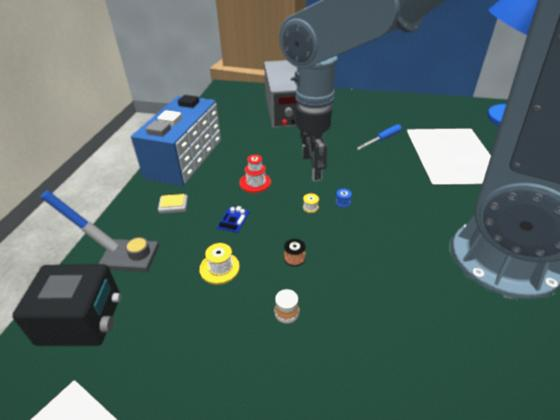

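>>> {"op": "drive_tool", "data": {
  "slide": [
    [0, 0, -0.1],
    [0, 0, -0.22],
    [0, 0, -0.34],
    [0, 0, -0.43],
    [0, 0, -0.475],
    [0, 0, -0.495],
    [0, 0, -0.495],
    [0, 0, -0.495],
    [0, 0, -0.495],
    [0, 0, -0.495],
    [0, 0, -0.495],
    [0, 0, -0.495],
    [0, 0, -0.495],
    [0, 0, -0.495],
    [0, 0, -0.495],
    [0, 0, -0.495],
    [0, 0, -0.4],
    [0, 0, -0.25],
    [0, 0, -0.1],
    [0, 0, 0]
  ],
  "angular": [
    [0, 0, 0],
    [0, 0, 0],
    [0, 0, 0],
    [0, 0, 0],
    [0, 0, 0],
    [0, 0, 0],
    [0, 0, 0],
    [0, 0, 0],
    [0, 0, 0],
    [0, 0, 0],
    [0, 0, 0],
    [0, 0, 0],
    [0, 0, 0],
    [0, 0, 0],
    [0, 0, 0],
    [0, 0, 0],
    [0, 0, 0],
    [0, 0, 0],
    [0, 0, 0],
    [0, 0, 0]
  ],
  "hand": [1, 1, 1, 1, 1, 1, 0.2, 0, 0, 0, -0.1, -0.2, -0.3, -0.3, -0.3, -0.3, -0.3, -0.3, -0.3, -0.3],
  "grip_force": 30
}}

```text
time: 21.28
ee_pos: [448.5, -89.0, 121.9]
tcp_rot: [0.001, 0.98, 0.198, 0.001]
force: [0.5, 0.0, -0.5]
opening: 37.0
finger_force: 30.7
```

>>> {"op": "drive_tool", "data": {
  "slide": [
    [0.04, 0.05, 0],
    [0.1, 0.15, 0],
    [0.2, 0.28, 0],
    [0.3, 0.42, 0],
    [0.4, 0.56, 0],
    [0.5, 0.7, 0],
    [0.6, 0.84, 0],
    [0.7, 0.95, 0],
    [0.75, 1, 0]
  ],
  "angular": [
    [0, 0, 0],
    [0, 0, 0],
    [0, 0, 0],
    [0, 0, 0],
    [0, 0, 0],
    [0, 0, 0],
    [0, 0, 0],
    [0, 0, 0],
    [0, 0, 0]
  ],
  "hand": [-0.3, -0.3, -0.3, -0.3, -0.3, -0.3, -0.3, -0.3, -0.3]
}}

```text
time: 22.03
ee_pos: [599.3, 114.4, 119.6]
tcp_rot: [-0.0, 0.98, 0.199, 0.001]
force: [-0.3, -1.0, -0.6]
opening: 36.7
finger_force: 30.8
```

>>> {"op": "drive_tool", "data": {
  "slide": [
    [0.03, 0.1, 0],
    [0.06, 0.17, 0],
    [0.067, 0.194, 0],
    [0.067, 0.194, 0],
    [0.067, 0.194, 0],
    [0.067, 0.194, 0],
    [0.067, 0.194, 0]
  ],
  "angular": [
    [0, 0, 0],
    [0, 0, 0],
    [0, 0, 0],
    [0, 0, 0],
    [0, 0, 0],
    [0, 0, 0],
    [0, 0, 0]
  ],
  "hand": [-0.3, -0.3, -0.3, -0.3, -0.3, -0.3, -0.3]
}}

```text
time: 22.62
ee_pos: [610.8, 149.1, 119.3]
tcp_rot: [0.0, 0.98, 0.198, -0.0]
force: [-0.4, -0.4, -0.8]
opening: 37.0
finger_force: 30.8
```

```bash
python3 look.py red_large red_small yellow_small
python3 - <<'E'
from h import *
a=cv2.imread("pics/last_top.png")[125:205,310:410]; cv2.imwrite("pics/t5.png",cv2.resize(a,None,fx=6,fy=6,interpolation=cv2.INTER_CUBIC))
E
```

```text
top red_large 0.77 [341. 147. 370. 180.] z 52.0 circ [ 611.4 -162.3] 26.5
top red_small 0.89 [349. 146. 370. 170.] z 84.0 circ [ 611.3 -163.3] 18.9
top red_small 0.47 [201. 146. 208. 165.] z 132.0 circ [559.1 113.3] 64.4
top yellow_small 0.58 [330. 275. 351. 292.] z 34.0 circ [ 367.8 -123.5] 18.7
top yellow_small 0.41 [197. 144. 208. 163.] z 132.0 circ [555.1 111.3] 67.6
[611.1 149.5 119.4] 22.82
side red_large 0.63 [245. 169. 263. 188.] z 48.0 circ [ 611.5 -158.6] 25.5
side red_small 0.66 [247. 156. 266. 174.] z 81.0 circ [ 613.  -162.8] 20.9
side yellow_small 0.78 [337. 189. 350. 210.] z 31.0 circ [ 368.6 -123.4] 19.8
side yellow_small 0.62 [220. 219. 222. 239.] z 129.0 circ [591.9 159.8] 26.8
[611.1 150.  119.4] 23.02
```

View pics/t5.png

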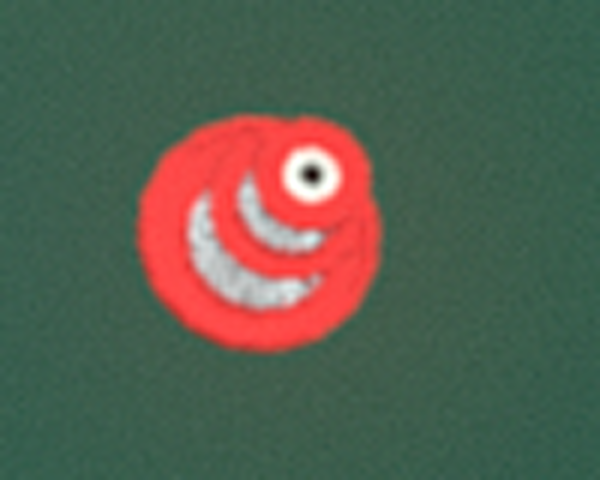

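The red small reel's hub at (311,175) in the crop is stacked in line with the large reel below, within about 1 mm. Next I lower the yellow one.

>>> {"op": "drive_tool", "data": {
  "slide": [
    [0, 0, -0.05],
    [0, 0, -0.1],
    [0, 0, -0.15],
    [0, 0, -0.18],
    [0, 0, -0.2],
    [0, 0, -0.215],
    [0, 0, -0.225],
    [0, 0, -0.235],
    [0, 0, -0.24],
    [0, 0, -0.24],
    [0, 0, -0.24],
    [0, 0, -0.24]
  ],
  "angular": [
    [0, 0, 0],
    [0, 0, 0],
    [0, 0, 0],
    [0, 0, 0],
    [0, 0, 0],
    [0, 0, 0],
    [0, 0, 0],
    [0, 0, 0],
    [0, 0, 0],
    [0, 0, 0],
    [0, 0, 0],
    [0, 0, 0]
  ],
  "hand": [-0.3, -0.3, -0.3, -0.3, -0.3, -0.3, -0.3, -0.3, -0.3, -0.3, -0.3, -0.3]
}}

```text
time: 24.02
ee_pos: [611.3, 150.1, 71.6]
tcp_rot: [0.0, 0.98, 0.198, 0.0]
force: [0.0, 0.1, -0.7]
opening: 37.1
finger_force: 31.0
```

>>> {"op": "drive_tool", "data": {
  "slide": [
    [0, 0, -0.003],
    [0, 0, -0.005],
    [0, 0, -0.006],
    [0, 0, -0.006],
    [0, 0, -0.006]
  ],
  "angular": [
    [0, 0, 0],
    [0, 0, 0],
    [0, 0, 0],
    [0, 0, 0],
    [0, 0, 0]
  ],
  "hand": [-0.3, -0.3, -0.3, -0.3, -0.3]
}}

```text
time: 24.43
ee_pos: [611.4, 150.1, 71.3]
tcp_rot: [0.0, 0.98, 0.198, 0.0]
force: [-2.4, -0.5, 5.3]
opening: 36.8
finger_force: 31.5
```

Contact; release, rise, and back off to see both stacks.

>>> {"op": "drive_tool", "data": {
  "slide": [
    [0, 0, 0],
    [0, 0, 0],
    [0, 0, 0],
    [0, 0, 0],
    [0, 0, 0],
    [0, 0, 0.02],
    [0, 0, 0.08],
    [0, 0, 0.18],
    [0, 0, 0.3],
    [0, 0, 0.4],
    [0, 0.15, 0.4],
    [0, 0.3, 0.4],
    [0, 0.5, 0.4],
    [0, 0.7, 0.4],
    [0, 0.85, 0.4],
    [0, 0.95, 0.4],
    [0, 1, 0.4],
    [0, 1, 0.4],
    [0, 1, 0.4]
  ],
  "angular": [
    [0, 0, 0],
    [0, 0, 0],
    [0, 0, 0],
    [0, 0, 0],
    [0, 0, 0],
    [0, 0, 0],
    [0, 0, 0],
    [0, 0, 0],
    [0, 0, 0],
    [0, 0, 0],
    [0, 0, 0],
    [0, 0, 0],
    [0, 0, 0],
    [0, 0, 0],
    [0, 0, 0],
    [0, 0, 0],
    [0, 0, 0],
    [0, 0, 0],
    [0, 0, 0]
  ],
  "hand": [-0.1, 0.1, 0.3, 0.6, 0.8, 1, 1, 1, 1, 1, 1, 1, 1, 1, 1, 1, 1, 1, 1]
}}

```text
time: 26.02
ee_pos: [611.2, 349.7, 150.5]
tcp_rot: [0.0, 0.98, 0.198, 0.0]
force: [0.1, 0.1, 0.9]
opening: 85.4
finger_force: 0.0
```

```bash
python3 look.py red_large red_small yellow_small yellow_large wire_reel flux_jar board red_tray yellow_tray
```

```text
top red_large 0.71 [190. 150. 220. 182.] z 52.0 circ [610.  151.3] 26.7
top red_large 0.69 [340. 149. 372. 178.] z 52.0 circ [ 611.5 -162.7] 26.7
top red_small 0.9 [349. 147. 373. 170.] z 84.0 circ [ 611.8 -162.8] 19.0
top yellow_small 0.91 [193. 148. 210. 172.] z 84.0 circ [610.7 151.6] 18.8
top yellow_small 0.71 [330. 275. 352. 291.] z 35.0 circ [ 367.9 -123.5] 18.9
top yellow_large 0.58 [192. 149. 222. 179.] z 52.0 circ [609.6 151.4] 26.5
top wire_reel 0.63 [220. 229. 243. 250.] z 43.0 circ [456.7  92.7] 23.3
top flux_jar 0.85 [144. 236. 173. 257.] z 52.0 circ [446.2 239.6] 20.7
top board 0.6 [262. 144. 300. 171.] z 13.0 circ [629.6  -4.9] 42.6
top red_tray 0.92 [335. 144. 374. 183.] z 8.0 circ [ 614.9 -162.5] 42.5
top yellow_tray 0.6 [184. 148. 227. 186.] z 9.0 circ [612.8 154.3] 42.8
[611.3 349.7 150.1] 26.52
side red_large 0.65 [247. 171. 265. 187.] z 48.0 circ [ 610.2 -159. ] 25.1
side red_small 0.54 [249. 157. 262. 172.] z 81.0 circ [ 611.1 -159.8] 17.5
side yellow_small 0.82 [336. 189. 350. 206.] z 31.0 circ [ 368.5 -123.6] 19.3
side yellow_large 0.96 [208. 251. 232. 276.] z 49.0 circ [608.3 156.7] 23.9
side wire_reel 0.81 [282. 239. 306. 269.] z 39.0 circ [457.7  93.3] 24.9
side flux_jar 0.82 [272. 290. 298. 325.] z 49.0 circ [445.  240.4] 21.3
side board 0.97 [216. 209. 248. 233.] z 10.0 circ [630.6  -4.6] 43.8
side red_tray 0.79 [241. 175. 270. 193.] z 6.0 circ [ 614.7 -161.9] 43.3
side yellow_tray 0.61 [203. 259. 234. 283.] z 6.0 circ [612.3 155.1] 42.4
[611.1 350.2 150.1] 27.02
```

View pics/last_top.png

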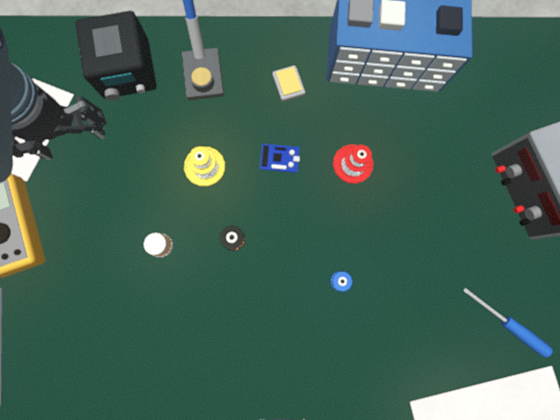

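View pics/last_side.png

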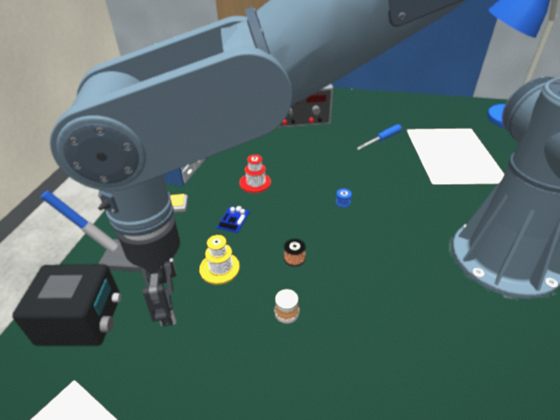

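Both stacks stand upright and centred: red at (353,163) and yellow at (205,166) in the top view. The black reel, jar and board are unmoved, so I'm handing in.

```bash
python3 -c "
from cell import manip
print(manip.job_done())"
```

```text
the job is handed in; nothing more can be done
None
```

The job is handed in: both trays hold their large reel with the matching small reel on top, centred to about 1 mm by the cameras; the copper wire reel, flux jar and board were left where they were, and it took about 27 s.

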